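# Find the stamped bottle crate and push it to the collection line

## Task

Tip both empty bottle crates over towards the robot, each onto its long side, so that their undersides face away from the robot and can be read. Then push the one with the stamp underneath, lying as it is, sideways until its nearer end comes up to the brass strip in the terrazzo, square to it, and leave the other crate lying where it fell. Only push with the fingers: do not pick a crate up, and leave everything else on the bench undisturbed.

Things in the scene. Friction and masses are not known exactly. Their poses are not given: they have to be found in the camera images.
- crate_a: open-topped wooden bottle crate, empty, about 0.55 kg, twin of crate_b: 110 mm wide (own x), 220 long (own y), 170 tall (own z), slatted sides, ends solid but for a hand slot near the top, boards 9 mm. Origin: centre of the underside; own z points out of its open top. Starts upright, own x within 0.17 rad of the world's, one crate left and one right of the brass strip
- crate_b: the other crate, same make, size and weight as crate_a. Friction on the terrazzo about 0.6. Pushed towards the robot high on its far long side (within 25 mm of the top), the push rising with the edge, a crate tips over its near bottom edge and past about 38 degrees falls onto its side by itself; pushed low it slides. Lying, it is 110 mm high
- crate_a_mid (a point): centre of crate_a, half-way up and in the middle, 85 mm from its underside; the weight is centred 15 mm nearer the underside
- crate_b_mid (a point): centre of crate_b, half-way up and in the middle, 85 mm from its underside; the weight is centred 15 mm nearer the underside
- crate_a_end_left (a point): centre of the outside of the end wall of crate_a that looks to its own +y (the robot's left)
- crate_a_end_right (a point): centre of the outside of the end wall of crate_a that looks to its own -y (the robot's right)
- stamp (a point): centre of the burnt-in stamp, a dark ring 95 mm across with a bottle outline inside, on the underside of one of the crates; the other crate's underside is bare
- line (a point): point on the centre line of the brass strip, at the surface, a little farther from the robot than the crates stand. The strip is let flush into the terrazzo, 8 mm wide and 800 mm long, and runs straight along the world's x, between the crates, from 480 mm nearer the robot than this point to 320 mm beyond it. Its axes are the world's
- nail_brush: bamboo nail brush, 96 x 42 x 32 mm, lying between the crates; a bystander, origin at the bench
- spray_bottle: glass spray bottle with black trigger head, 72 mm across, 218 mm tall, standing behind, between the crates; a bystander, origin at the bench
- jug: green plastic watering jug with handle and spout, empty and upright, 132 mm across the body, 250 mm with spout and handle, 170 mm tall, left of the left-hand crate; a bystander, origin at the bench
- clay_pot: terracotta flower pot, 116 mm across the rim, 108 mm tall, right of the right-hand crate; a bystander, origin at the bench
- trowel: hand trowel lying on the right side, 310 mm long, 30 mm high, its origin near the root of the blade; a bystander, origin at the bench
- soap_dish: white soap dish with a bar of soap, 82 x 120 x 28 mm, behind the right-hand crate; a bystander, origin at the bench

How it is judged:
By the outcome, as a careful person would: the job done as asked, in the order asked, and still so for the second after the job is handed in, with the robot touching nothing.
It also fails if it takes over 72 s, if anything falls off the work surface, if the arm or the gripper's body presses on something with over 40 N, if the wrist force passes 120 N, or if a joint passes its speed limit or range.

## Robot

A 7-joint arm with a two-finger parallel gripper is mounted at the origin on the work surface. World frame = base frame: x ahead of the robot, y to its left, z up, the work surface at z = 0. Lengths are in m, angles in rad, forces in N, time in s.
With the tool pointing down it reaches from about 0.4 to 0.875 m from the base axis. Payload 19.3 kg.
Tool frame: the origin (TCP) lies at the very end of the fingers, on their centre line; the grasp point (between the pads) lies 19 mm behind it; z points along the fingers, x is the direction in which the jaws open and shut, and the axes are right-handed (so a half turn about z gives the same grasp; the last joint's range is limited). The gripper opens to 85 mm and grips with 20 to 120 N. Pads are 22 mm wide; open, the fingers measure 114 mm over their backs; the gripper's body (76 mm by 85 mm) begins 54 mm behind the grasp point. The pads swing forward as they close: fully open they stand 13 mm farther back than shut.
Start: joints at [1.164, 0.521, -0.036, 1.599, 0.021, 1.021, -0.113], TCP at [0.207, -0.59, 0.231] pointing down, gripper open.
Joint ranges: [-2.91, 2.91], [-0.3, 2.13], [-1.5, 1.42], [0.17, 2.43], [-1.26, 4.41], [0.16, 1.93], [-2.52, 2.52]. Speed limits (rad/s): [1.89, 1.89, 2.39, 2.39, 3.01, 3.01, 3.01].

## Interface

Orientations are given as [roll, pitch, yaw] about the fixed x, y, z axes, in that order (R = Rz(yaw) Ry(pitch) Rx(roll)).
In Python, from workcell import bot gives the robot as it stands.
- The arm moves only by the tool jog_arm, never from a script. Its argument "increments" is a list of rows, each an object of numbers: "wx", "wy", "wz": the turn, a rotation vector about the tool's x, y, z in degrees; "x", "y", "z": the shift along the tool's x, y, z in cm; "claw": the opening in per cent of the stroke, from 0 (shut) to 100 (fully open). A call has 1 to 10 rows; each row is the pose to reach, as a shift and turn from the pose measured when the call began, along the tool's axes at that moment; what a row does not reach only later rows make up. A row lasts 1/8 s, in which the tool goes at most 62.5 mm and 10.7 degrees, less where a joint would pass 70% of its speed; a pose out of reach is approached as far as the arm can. A call with a gripper value outside its range is refused whole. The fingers move at their own pace and stop on an object; "squeeze" is the grip in N (left out, the last holds). Time passes only in rows, so rows that repeat a pose let the fingers close. It gives the time, the measured TCP pose, the force and the opening at its end, in the units of the state.
- bot.observe(): the state, without advancing time (a new reading comes with each control period).
- bot.grab_frame(name): name is "side" or "top"; returns a dict with "pixels" (480x640x3 uint8, red, green, blue), "fov_y" (degrees; the focal length in pixels is half the picture's height over the tangent of half this angle, whatever the lens; pixels are square), "cx", "cy" (the principal point, pixels), "origin" and "orientation" of the camera in the world. Camera axes: x right, y down, z forward; pixel columns grow to the right and rows downward; lengths in m; the calibration is good to about 2 mm. A picture is of the moment at which its call begins. There is no depth.
- bot.job_done(): hands the job in, once; it reports no verdict.
The state is a dict: "clock": time; "qpos": joint angles; "qd": joint speeds; "joint_efforts": joint torques, N m; "position": TCP position; "tool_rot": TCP orientation; "force": force on the tool from outside, world axes, zero at the start; "moment": the same for the moment, N m; "grip_width": finger opening in m.
Only numpy, scipy, OpenCV 4.12 (cv2) and the standard library are available. Lean on these libraries where they do the work, as an engineer would, in place of code of your own. Each camera call takes 0.05 s, during which the arm holds its last target.

## Working session

There is one attempt and no reset: what is moved stays moved. The work goes in short steps, Python scripts to look and compute and a tool call to move; the robot and the scene stay as the last step left them, time stands still between calls to the robot, and variables do not carry over. Pictures are saved under pics/ and viewed, and the job is handed in when it is done.

Besides the shell and the picture viewer there is one more tool, called after ">>>" in YAML: its name, and indented under it one key for each argument. jog_arm: Moves the arm, as the interface text tells. Its arguments: {"type":"object","properties":{"increments":{"type":"array","items":{"type":"object","properties":{"wx":{"type":"number"},"wy":{"type":"number"},"wz":{"type":"number"},"x":{"type":"number"},"y":{"type":"number"},"z":{"type":"number"},"claw":{"type":"number"}}}},"squeeze":{"type":"number"}},"required":["increments"]}

```bash
mkdir -p pics; ls; cat > h.py <<'E'
import numpy as np,cv2
from scipy.spatial.transform import Rotation as R
from workcell import bot
def grab(n,f):
    d=bot.grab_frame(n); cv2.imwrite('pics/'+f+'.png',cv2.cvtColor(d['pixels'],cv2.COLOR_RGB2BGR))
    np.save('pics/'+f+'.npy',{k:v for k,v in d.items()},allow_pickle=True); return d
def load(f): return np.load('pics/'+f+'.npy',allow_pickle=True).item()
def rot(o):
    o=np.array(o); 
    return o if o.shape==(3,3) else R.from_euler('xyz',o).as_matrix()
def cast(d,u,v,z):
    f=240/np.tan(np.radians(d['fov_y'])/2)
    r=rot(d['orientation'])@np.array([(u-d['cx'])/f,(v-d['cy'])/f,1]); o=np.array(d['origin'])
    return o+r*(z-o[2])/r[2]
def proj(d,p):
    f=240/np.tan(np.radians(d['fov_y'])/2)
    c=rot(d['orientation']).T@(np.array(p)-np.array(d['origin'])); return np.array([c[0]/c[2]*f+d['cx'],c[1]/c[2]*f+d['cy']])
E
python3 - <<'E'
from h import *
for n in('side','top'):
    d=grab(n,n+'0'); print({k:v for k,v in d.items() if k!='pixels'})
print(bot.observe())
E
```

```text
pics
{'fov_y': 42.218460649688346, 'cx': 320.67348795366865, 'cy': 238.36903369009354, 'origin': array([ 1.67133567, -0.84439508,  1.17549304]), 'orientation': array([-2.25528568, -0.01208134,  0.92995594])}
{'fov_y': 57.558407175792695, 'cx': 324.9996149818654, 'cy': 239.81378131252012, 'origin': array([ 0.48248463, -0.07764746,  1.25695445]), 'orientation': array([-3.03089795,  0.02128096, -1.55425108])}
{'clock': 0.1, 'qpos': array([ 1.16385007,  0.52197107, -0.03633419,  1.5999291 ,  0.02116905,
        1.02107997, -0.11280081]), 'qd': array([-0.0007369 , -0.00165996,  0.00012025, -0.00105176, -0.00032069,
        0.00063736, -0.00013076]), 'joint_efforts': array([ 6.34740092e-03, -9.28468466e+01,  1.98558256e+00, -3.70527399e+01,
        1.83320447e-02,  5.45219489e-03, -5.30742204e-05]), 'position': array([ 0.20639705, -0.58963103,  0.23078065]), 'tool_rot': array([ 3.14155350e+00,  1.00340839e-03, -1.23407259e+00]), 'force': array([ 0.20496985,  0.5677534 , -0.20521753]), 'moment': array([ 0.01409937, -0.02622708,  0.01563824]), 'grip_width': 0.08581590235253574}
```

View pics/side0.png

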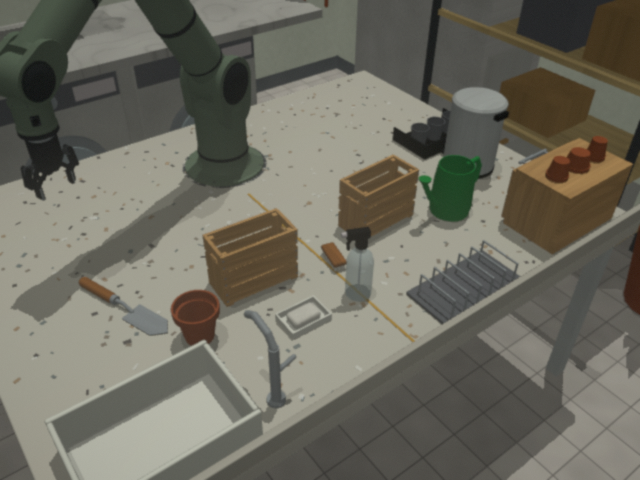

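View pics/top0.png

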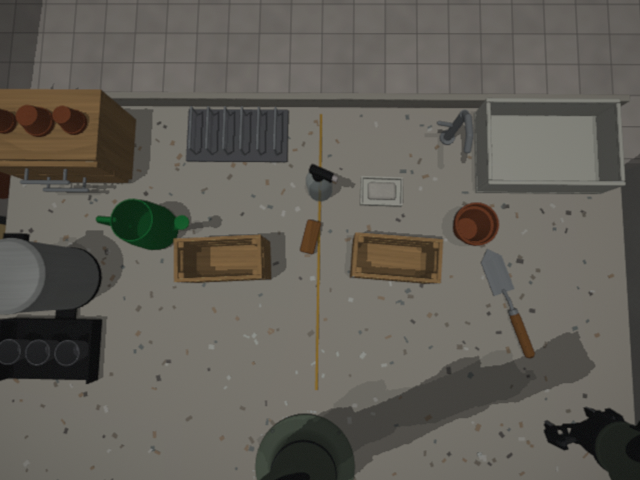

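```bash
python3 - <<'E'
from h import *
d=load('top0')
im=cv2.cvtColor(d['pixels'],cv2.COLOR_RGB2BGR)
c=im[150:350,150:520]
cv2.imwrite('pics/crop0.png',cv2.resize(c[50:150,:],None,fx=2.15,fy=2.15,interpolation=cv2.INTER_CUBIC))
L=im[220:295,165:280];Rr=im[220:295,340:455]
cv2.imwrite('pics/crop1.png',np.vstack([cv2.resize(q,None,fx=4,fy=4,interpolation=cv2.INTER_CUBIC) for q in (L,Rr)])*1)
s=load('side0');si=cv2.cvtColor(s['pixels'],cv2.COLOR_RGB2BGR)
cv2.imwrite('pics/crop2.png',cv2.resize(si[140:320,190:430],None,fx=3.3,fy=3.3,interpolation=cv2.INTER_CUBIC))
for n,u,v,z in [('lineA',320.5,114,0),('lineB',318,388,0),('brush',311,236,.03),('spray',320,185,0),('soapnear',383,205,.02),('soapR',404,190,.02),('potL',454,223,.1),('potnear',475,246,.1),('trowel tip',484,252,0),('jugspout',188,222,.12),('jugnear',150,248,.17)]:
    print(n,cast(d,u,v,z).round(3))
# masks of rim
E
```

```text
lineA [ 1.    -0.029  0.   ]
lineB [ 0.205 -0.036  0.   ]
brush [ 0.629 -0.009  0.03 ]
spray [ 0.784 -0.031  0.   ]
soapnear [ 0.722 -0.214  0.02 ]
soapR [ 0.767 -0.274  0.02 ]
potL [ 0.661 -0.393  0.1  ]
potnear [ 0.6   -0.447  0.1  ]
trowel tip [ 0.593 -0.505  0.   ]
jugspout [0.651 0.312 0.12 ]
jugnear [0.576 0.388 0.17 ]
```

View pics/crop1.png

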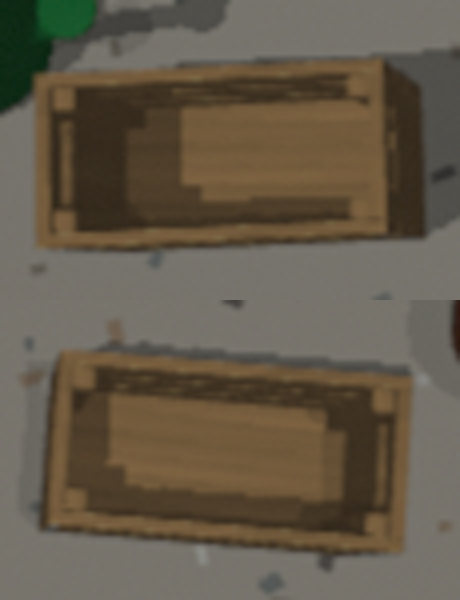

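View pics/crop2.png

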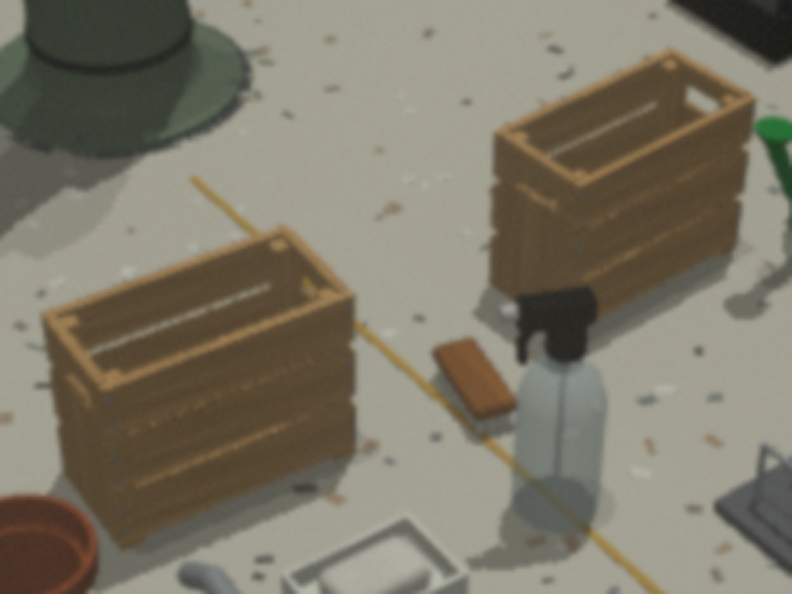

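```bash
python3 - <<'E'
from h import *
d=load('top0');s=load('side0')
for n,x0,y0,c in [('L',165,220,[(36,75),(384,60),(387,233),(39,246)]),('R',340,145,[(62,352),(412,376),(402,552),(44,527)])]:
    P=np.array([cast(d,x0+x/4,y0+y/4,.17) for x,y in c]); print(n,P.round(4).tolist(),'ctr',P.mean(0).round(4))
    print('len',[np.linalg.norm(P[i]-P[(i+1)%4]).round(4) for i in range(4)])
    v=(P[0]-P[1])+(P[3]-P[2]); print('yaw',np.arctan2(-v[0],v[1]).round(4))
    for p in P: print((proj(s,p)-[190,140])*3.3)
E
```

```text
L [[0.6002, 0.3285, 0.17], [0.6128, 0.1086, 0.17], [0.5045, 0.1032, 0.17], [0.493, 0.3207, 0.17]] ctr [0.5526 0.2153 0.17  ]
len [np.float64(0.2203), np.float64(0.1084), np.float64(0.2178), np.float64(0.1076)]
yaw 0.0552
[750.82857577  97.39098101]
[571.8120768  186.80691424]
[488.04397761 130.75930008]
[664.73981069  48.85714524]
R [[0.6212, -0.1286, 0.17], [0.6091, -0.3463, 0.17], [0.5, -0.3388, 0.17], [0.5118, -0.1185, 0.17]] ctr [ 0.5605 -0.233   0.17  ]
len [np.float64(0.218), np.float64(0.1094), np.float64(0.2206), np.float64(0.1099)]
yaw -0.0544
[347.28454229 293.70649138]
[ 97.54070322 392.03390534]
[ 36.21317268 313.49870096]
[281.42893297 222.46499568]
```

```bash
cat >> h.py <<'E'
def inc(p,yaw,n=None,o=None,tilt=0):
    "increments (cm, deg) from the current pose to p, tool down with yaw"
    o=o or bot.observe(); R0=rot(o['tool_rot']); R1=R.from_euler('xyz',[np.pi,0,yaw]).as_matrix()
    w=np.degrees(R.from_matrix(R0.T@R1).as_rotvec()); d=R0.T@(np.array(p)-o['position'])*100
    return d.round(2),w.round(1)
def st():
    o=bot.observe(); print('t',round(o['clock'],2),o['position'].round(4),o['tool_rot'].round(3),'F',o['force'].round(1),'g',round(o['grip_width'],4)); return o
E
python3 - <<'E'
from h import *
s=load('side0');o=st()
im=cv2.cvtColor(s['pixels'],cv2.COLOR_RGB2BGR)
q=proj(s,o['position']);print(q)
c=im[110:230,0:130];c=cv2.resize(c,None,fx=4,fy=4,interpolation=cv2.INTER_CUBIC)
c=cv2.convertScaleAbs(c,alpha=2.5)
cv2.circle(c,(int(q[0]*4),int((q[1]-110)*4)),3,(0,0,255),-1)
cv2.imwrite('pics/g.png',c)
y=-1.626
print(inc([.45,-.42,.36],y),inc([.67,-.233,.36],y),inc([.67,-.233,.15],y))
E
```

```text
t 0.1 [ 0.2064 -0.5896  0.2308] [ 3.142e+00  1.000e-03 -1.234e+00] F [ 0.2  0.6 -0.2] g 0.0858
[ 58.56308512 194.9220061 ]
(array([ -7.97, -28.6 , -12.92]), array([ 0. ,  0.1, 22.5])) (array([-18.36, -55.54, -12.91]), array([ 0. ,  0.1, 22.5])) (array([-18.33, -55.54,   8.09]), array([ 0. ,  0.1, 22.5]))
```

View pics/g.png

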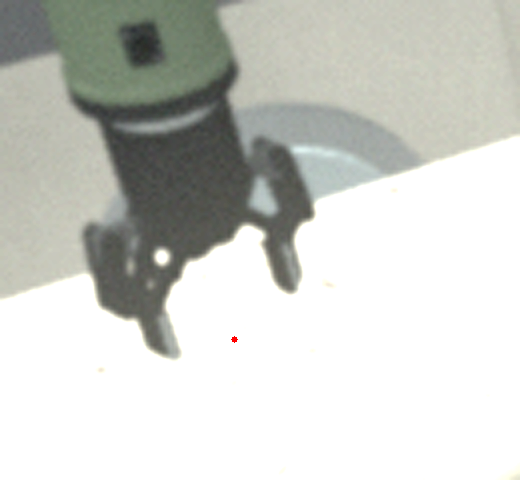

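>>> jog_arm:
  increments:
    - {"z":-6}
    - {"z":-12.9}
    - {"x":-4,"y":-12,"z":-12.9,"wz":5,"claw":100}
    - {"x":-8,"y":-24,"z":-12.9,"wz":10}
    - {"x":-12,"y":-36,"z":-12.9,"wz":16}
    - {"x":-16,"y":-48,"z":-12.9,"wz":22.5}
    - {"x":-18.4,"y":-55.5,"z":-12.9,"wz":22.5}
    - {"x":-18.4,"y":-55.5,"z":-12.9,"wz":22.5}
    - {"x":-18.4,"y":-55.5,"z":-12.9,"wz":22.5}
    - {"x":-18.4,"y":-55.5,"z":-12.9,"wz":22.5}

```text
schema error: expected keys wx, wy, wz, x, y, z, claw
```

```bash
python3 - <<'E'
from h import *
o=st()
y=-1.626
print(inc([.67,-.233,.36],y),inc([.668,-.233,.144],y))
E
```

```text
t 0.1 [ 0.2064 -0.5896  0.2308] [ 3.142e+00  1.000e-03 -1.234e+00] F [ 0.2  0.6 -0.2] g 0.0858
(array([-18.36, -55.54, -12.91]), array([ 0. ,  0.1, 22.5])) (array([-18.4 , -55.35,   8.69]), array([ 0. ,  0.1, 22.5]))
```

>>> jog_arm:
  increments:
    - {"wx":0,"wy":0,"wz":0,"x":0,"y":0,"z":-6,"claw":100}
    - {"wx":0,"wy":0,"wz":0,"x":0,"y":0,"z":-12.9,"claw":100}
    - {"wx":0,"wy":0,"wz":5,"x":-4,"y":-12,"z":-12.9,"claw":100}
    - {"wx":0,"wy":0,"wz":10,"x":-8,"y":-24,"z":-12.9,"claw":100}
    - {"wx":0,"wy":0,"wz":16,"x":-12,"y":-36,"z":-12.9,"claw":100}
    - {"wx":0,"wy":0,"wz":22.5,"x":-16,"y":-48,"z":-12.9,"claw":100}
    - {"wx":0,"wy":0,"wz":22.5,"x":-18.4,"y":-55.5,"z":-12.9,"claw":100}
    - {"wx":0,"wy":0,"wz":22.5,"x":-18.4,"y":-55.5,"z":-12.9,"claw":100}
    - {"wx":0,"wy":0,"wz":22.5,"x":-18.4,"y":-55.5,"z":-12.9,"claw":100}
    - {"wx":0,"wy":0,"wz":22.5,"x":-18.4,"y":-55.5,"z":-12.9,"claw":100}

```text
clock: 1.35
position: [0.6035, -0.283, 0.3594]
tool_rot: [3.141, 0.001, -1.627]
force: [0.2, -1.7, 0.6]
grip_width: 0.0853
```

```bash
python3 - <<'E'
from h import *
o=st()
y=-1.626
print(inc([.67,-.233,.36],y),inc([.668,-.233,.144],y))
E
```

```text
t 1.35 [ 0.6035 -0.283   0.3594] [ 3.141e+00  1.000e-03 -1.627e+00] F [ 0.2 -1.7  0.6] g 0.0853
(array([-5.36, -6.36, -0.06]), array([ 0.1,  0.1, -0.1])) (array([-5.33, -6.17, 21.54]), array([ 0.1,  0.1, -0.1]))
```

>>> jog_arm:
  increments:
    - {"wx":0,"wy":0,"wz":0,"x":-5.4,"y":-6.4,"z":0,"claw":100}
    - {"wx":0,"wy":0,"wz":0,"x":-5.4,"y":-6.4,"z":0,"claw":100}
    - {"wx":0,"wy":0,"wz":0,"x":-5.4,"y":-6.4,"z":0,"claw":100}
    - {"wx":0,"wy":0,"wz":0,"x":-5.4,"y":-6.4,"z":5,"claw":100}
    - {"wx":0,"wy":0,"wz":0,"x":-5.4,"y":-6.4,"z":10,"claw":100}
    - {"wx":0,"wy":0,"wz":0,"x":-5.4,"y":-6.4,"z":15,"claw":100}
    - {"wx":0,"wy":0,"wz":0,"x":-5.4,"y":-6.4,"z":19,"claw":100}
    - {"wx":0,"wy":0,"wz":0,"x":-5.4,"y":-6.4,"z":21.5,"claw":100}
    - {"wx":0,"wy":0,"wz":0,"x":-5.4,"y":-6.4,"z":21.5,"claw":100}

```text
clock: 2.48
position: [0.6686, -0.2333, 0.1428]
tool_rot: [3.137, 0.001, -1.628]
force: [0.2, -0.7, 1.1]
grip_width: 0.0854
```

```bash
python3 - <<'E'
from h import *
o=st()
grab('side','s1');grab('top','t1')
y=-1.626
s=load('s1')
for y in(-.233-.05,-.233+.05): print(proj(s,[o['position'][0],y,o['position'][2]+.013]))
# tip path (contact (0.11,0.155) about pivot), rows every 5 deg
pc=np.array([.11,.157]);rr=.011
for a in range(0,56,4):
    t=np.radians(a);c=np.array([pc[0]*np.cos(t)-pc[1]*np.sin(t),pc[0]*np.sin(t)+pc[1]*np.cos(t)])-pc
    print(a,(c*100).round(2))
E
```

```text
t 2.48 [ 0.6686 -0.2333  0.1428] [ 3.137e+00  1.000e-03 -1.628e+00] F [ 0.2 -0.7  1.1] g 0.0854
[254.7628426  266.10209037]
[288.40196204 250.63369216]
0 [0. 0.]
4 [-1.12  0.73]
8 [-2.29  1.38]
12 [-3.5   1.94]
16 [-4.75  2.42]
20 [-6.03  2.82]
24 [-7.34  3.12]
28 [-8.66  3.33]
32 [-9.99  3.44]
36 [-11.33   3.47]
40 [-12.67   3.4 ]
44 [-13.99   3.23]
48 [-15.31   2.98]
52 [-16.6    2.63]
```

View pics/s1.png

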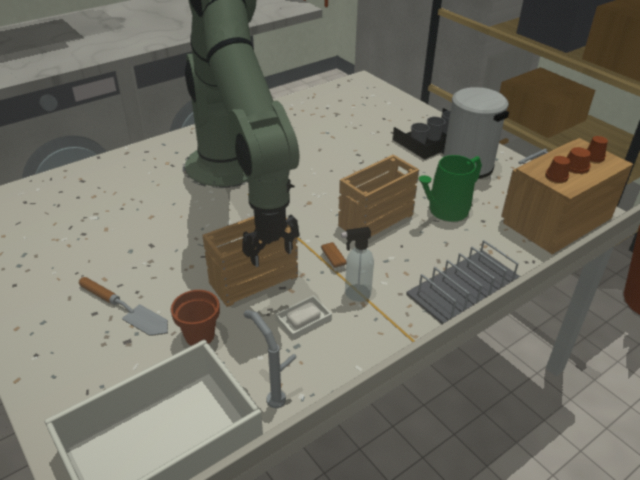

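View pics/t1.png

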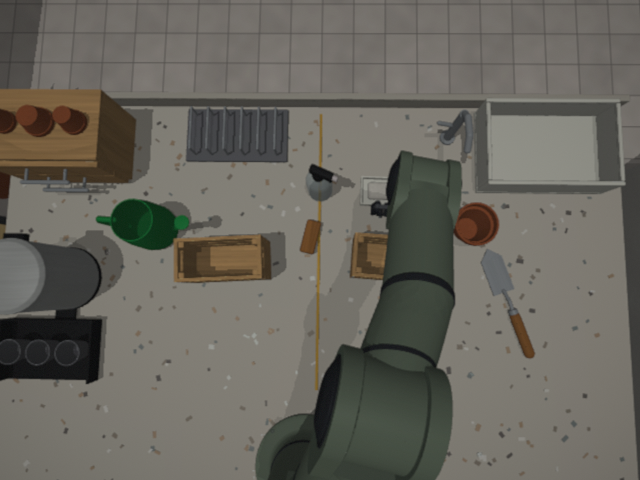

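>>> jog_arm:
  increments:
    - {"wx":0,"wy":0,"wz":0,"x":0,"y":2,"z":0,"claw":100}
    - {"wx":0,"wy":0,"wz":0,"x":0,"y":3.5,"z":0,"claw":100}
    - {"wx":0,"wy":0,"wz":0,"x":0,"y":4.3,"z":0,"claw":100}
    - {"wx":0,"wy":0,"wz":0,"x":0,"y":5.4,"z":-0.7,"claw":100}
    - {"wx":0,"wy":0,"wz":0,"x":0,"y":6.6,"z":-1.4,"claw":100}
    - {"wx":0,"wy":0,"wz":0,"x":0,"y":7.8,"z":-1.9,"claw":100}
    - {"wx":0,"wy":0,"wz":0,"x":0,"y":9.1,"z":-2.4,"claw":100}

```text
clock: 3.45
position: [0.5789, -0.228, 0.1702]
tool_rot: [-3.141, 0.0, -1.628]
force: [1.7, 0.8, 1.1]
grip_width: 0.0853
```

```bash
python3 - <<'E'
from h import *
o=st()
grab('side','s2')
im=cv2.imread('pics/s2.png');cv2.imwrite('pics/s2c.png',cv2.resize(im[150:320,160:360],None,fx=3.5,fy=3.5))
E
```

```text
t 3.45 [ 0.5789 -0.228   0.1702] [-3.141  0.    -1.628] F [1.7 0.8 1.1] g 0.0853
```

View pics/s2c.png

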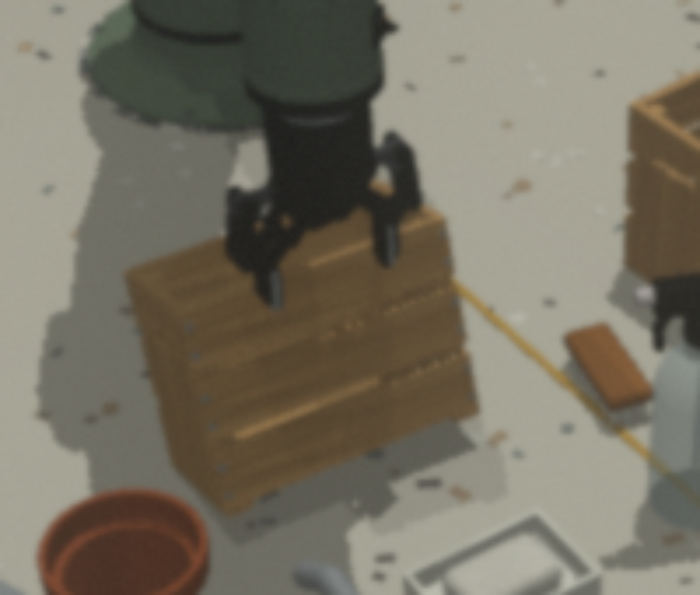

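>>> jog_arm:
  increments:
    - {"wx":0,"wy":0,"wz":0,"x":0,"y":1.3,"z":-0.5,"claw":100}
    - {"wx":0,"wy":0,"wz":0,"x":0,"y":2.6,"z":-0.8,"claw":100}
    - {"wx":0,"wy":0,"wz":0,"x":0,"y":3.9,"z":-1.0,"claw":100}
    - {"wx":0,"wy":0,"wz":0,"x":0,"y":5.2,"z":-1.1,"claw":100}
    - {"wx":0,"wy":0,"wz":0,"x":0,"y":6.4,"z":-1.1,"claw":100}
    - {"wx":0,"wy":0,"wz":0,"x":0,"y":7.4,"z":-1.1,"claw":100}
    - {"wx":0,"wy":0,"wz":0,"x":0,"y":8.2,"z":-1.1,"claw":100}
    - {"wx":0,"wy":0,"wz":0,"x":0,"y":8.8,"z":-1.1,"claw":100}

```text
clock: 4.5
position: [0.4892, -0.2233, 0.1816]
tool_rot: [3.141, 0.0, -1.628]
force: [0.3, 0.2, -0.5]
grip_width: 0.0851
```

```bash
python3 - <<'E'
from h import *
o=st()
grab('side','s3')
im=cv2.imread('pics/s3.png');cv2.imwrite('pics/s3c.png',cv2.resize(im[150:320,160:360],None,fx=3.5,fy=3.5))
E
```

```text
t 4.5 [ 0.4892 -0.2233  0.1816] [ 3.141  0.    -1.628] F [ 0.3  0.2 -0.5] g 0.0851
```

View pics/s3c.png

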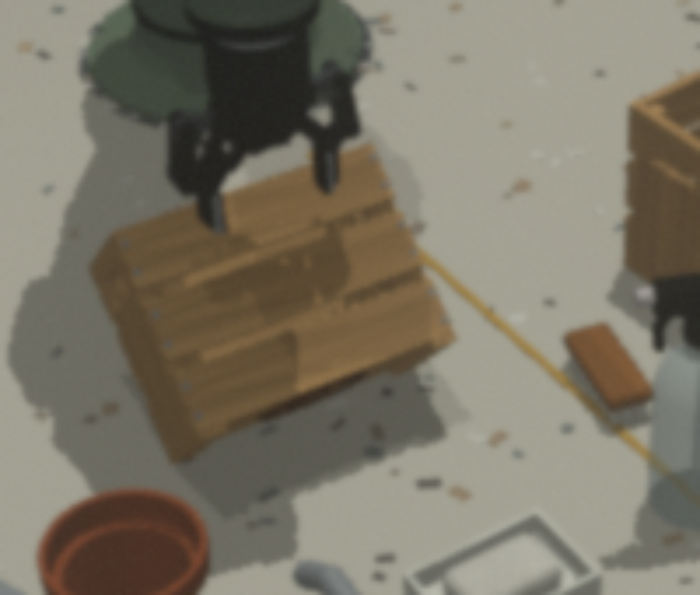

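>>> jog_arm:
  increments:
    - {"wx":0,"wy":0,"wz":0,"x":0,"y":0.5,"z":-0.3,"claw":100}
    - {"wx":0,"wy":0,"wz":0,"x":0,"y":1,"z":-0.5,"claw":100}
    - {"wx":0,"wy":0,"wz":0,"x":0,"y":1,"z":-1,"claw":100}

```text
clock: 4.92
position: [0.4783, -0.2228, 0.1919]
tool_rot: [3.141, -0.0, -1.629]
force: [-0.3, -0.1, -0.2]
grip_width: 0.0851
```

```bash
python3 - <<'E'
from h import *
o=st()
grab('side','s4')
im=cv2.imread('pics/s4.png');cv2.imwrite('pics/s4c.png',cv2.resize(im[130:320,160:400],None,fx=3.2,fy=3.2))
E
```

```text
t 4.92 [ 0.4783 -0.2228  0.1919] [ 3.141 -0.    -1.629] F [-0.3 -0.1 -0.2] g 0.0851
```

View pics/s4c.png

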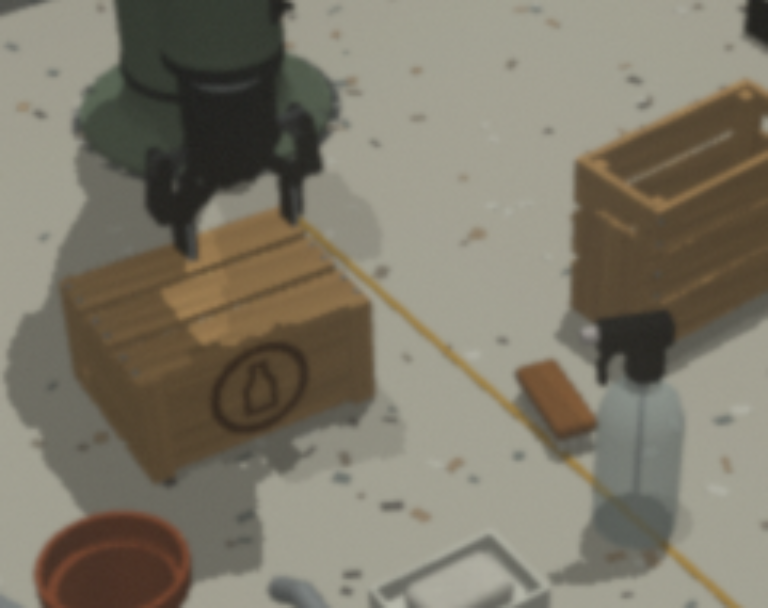

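```bash
python3 - <<'E'
from h import *
o=st()
y=-1.516
for p in ([.478,-.223,.36],[.62,.1,.36],[.66,.217,.36],[.66,.217,.146]): print(inc(p,y))
E
```

```text
t 4.97 [ 0.4789 -0.2229  0.1926] [-3.141 -0.    -1.629] F [-0.3  0.6  0.6] g 0.0848
(array([  0.02,   0.08, -16.74]), array([-0. , -0. , -6.5]))
(array([-33.05, -12.22, -16.74]), array([-0. , -0. , -6.5]))
(array([-44.96, -15.54, -16.74]), array([-0. , -0. , -6.5]))
(array([-44.97, -15.53,   4.66]), array([-0. , -0. , -6.5]))
```

>>> jog_arm:
  increments:
    - {"wx":0,"wy":0,"wz":0,"x":0,"y":0,"z":-6,"claw":100}
    - {"wx":0,"wy":0,"wz":0,"x":0,"y":0,"z":-12,"claw":100}
    - {"wx":0,"wy":0,"wz":0,"x":-2,"y":-3,"z":-16.7,"claw":100}
    - {"wx":0,"wy":0,"wz":0,"x":-8,"y":-5,"z":-16.7,"claw":100}
    - {"wx":0,"wy":0,"wz":-3,"x":-14,"y":-7,"z":-16.7,"claw":100}
    - {"wx":0,"wy":0,"wz":-6.5,"x":-20,"y":-9,"z":-16.7,"claw":100}
    - {"wx":0,"wy":0,"wz":-6.5,"x":-26,"y":-11,"z":-16.7,"claw":100}
    - {"wx":0,"wy":0,"wz":-6.5,"x":-32,"y":-13,"z":-16.7,"claw":100}
    - {"wx":0,"wy":0,"wz":-6.5,"x":-38,"y":-15,"z":-16.7,"claw":100}
    - {"wx":0,"wy":0,"wz":-6.5,"x":-44,"y":-15.5,"z":-16.7,"claw":100}

```text
clock: 6.22
position: [0.6595, 0.207, 0.3593]
tool_rot: [-3.141, -0.001, -1.516]
force: [0.4, 0.2, -0.4]
grip_width: 0.0853
```

```bash
python3 - <<'E'
from h import *
o=st()
y=-1.516
for p in ([.66,.217,.36],[.66,.217,.146]): print(inc(p,y))
E
```

```text
t 6.22 [0.6595 0.207  0.3593] [-3.141e+00 -1.000e-03 -1.516e+00] F [ 0.4  0.2 -0.4] g 0.0853
(array([-1.  , -0.1 , -0.07]), array([-0., -0., -0.]))
(array([-1.01, -0.09, 21.33]), array([-0., -0., -0.]))
```

>>> jog_arm:
  increments:
    - {"wx":0,"wy":0,"wz":0,"x":-1,"y":0,"z":5,"claw":100}
    - {"wx":0,"wy":0,"wz":0,"x":-1,"y":0,"z":10,"claw":100}
    - {"wx":0,"wy":0,"wz":0,"x":-1,"y":0,"z":15,"claw":100}
    - {"wx":0,"wy":0,"wz":0,"x":-1,"y":0,"z":19,"claw":100}
    - {"wx":0,"wy":0,"wz":0,"x":-1,"y":0,"z":21.3,"claw":100}
    - {"wx":0,"wy":0,"wz":0,"x":-1,"y":0,"z":21.3,"claw":100}

```text
clock: 6.98
position: [0.6583, 0.2167, 0.1447]
tool_rot: [3.139, -0.001, -1.516]
force: [0.2, -0.5, 0.7]
grip_width: 0.0859
```

```bash
python3 - <<'E'
from h import *
o=st()
grab('side','s5')
im=cv2.imread('pics/s5.png');cv2.imwrite('pics/s5c.png',cv2.resize(im[100:300,300:520],None,fx=3.,fy=3.))
E
```

```text
t 6.97 [0.6583 0.2167 0.1447] [ 3.139e+00 -1.000e-03 -1.516e+00] F [ 0.2 -0.5  0.7] g 0.0859
```

View pics/s5c.png

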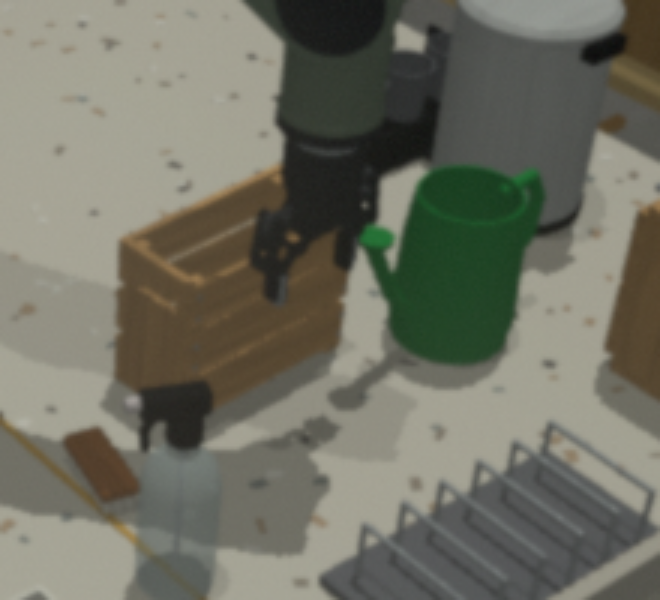

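>>> jog_arm:
  increments:
    - {"wx":0,"wy":0,"wz":0,"x":0,"y":2,"z":0,"claw":100}
    - {"wx":0,"wy":0,"wz":0,"x":0,"y":3.3,"z":0,"claw":100}
    - {"wx":0,"wy":0,"wz":0,"x":0,"y":4,"z":0,"claw":100}
    - {"wx":0,"wy":0,"wz":0,"x":0,"y":5.1,"z":-0.7,"claw":100}
    - {"wx":0,"wy":0,"wz":0,"x":0,"y":6.3,"z":-1.4,"claw":100}
    - {"wx":0,"wy":0,"wz":0,"x":0,"y":7.5,"z":-1.9,"claw":100}
    - {"wx":0,"wy":0,"wz":0,"x":0,"y":8.8,"z":-2.4,"claw":100}
    - {"wx":0,"wy":0,"wz":0,"x":0,"y":10.1,"z":-2.9,"claw":100}

```text
clock: 8.02
position: [0.5572, 0.2115, 0.1757]
tool_rot: [3.141, -0.001, -1.516]
force: [0.7, 0.3, 0.6]
grip_width: 0.0851
```

>>> jog_arm:
  increments:
    - {"wx":0,"wy":0,"wz":0,"x":0,"y":1.3,"z":-0.3,"claw":100}
    - {"wx":0,"wy":0,"wz":0,"x":0,"y":2.6,"z":-0.5,"claw":100}
    - {"wx":0,"wy":0,"wz":0,"x":0,"y":3.9,"z":-0.6,"claw":100}
    - {"wx":0,"wy":0,"wz":0,"x":0,"y":5.1,"z":-0.6,"claw":100}
    - {"wx":0,"wy":0,"wz":0,"x":0,"y":6.1,"z":-0.6,"claw":100}
    - {"wx":0,"wy":0,"wz":0,"x":0,"y":6.9,"z":-0.7,"claw":100}
    - {"wx":0,"wy":0,"wz":0,"x":0,"y":7.5,"z":-0.8,"claw":100}
    - {"wx":0,"wy":0,"wz":0,"x":0,"y":8.2,"z":-1,"claw":100}
    - {"wx":0,"wy":0,"wz":0,"x":0,"y":8.6,"z":-1.5,"claw":100}
    - {"wx":0,"wy":0,"wz":0,"x":0,"y":8.6,"z":-2,"claw":100}

```text
clock: 9.28
position: [0.4713, 0.2068, 0.1962]
tool_rot: [3.141, -0.001, -1.516]
force: [0.3, 0.2, -0.1]
grip_width: 0.0853
```

```bash
python3 - <<'E'
from h import *
o=st()
grab('side','s6')
im=cv2.imread('pics/s6.png');cv2.imwrite('pics/s6c.png',cv2.resize(im[100:320,180:460],None,fx=2.7,fy=2.7))
E
```

```text
t 9.28 [0.4713 0.2068 0.1962] [ 3.141e+00 -1.000e-03 -1.516e+00] F [ 0.3  0.2 -0.1] g 0.0853
```

View pics/s6c.png

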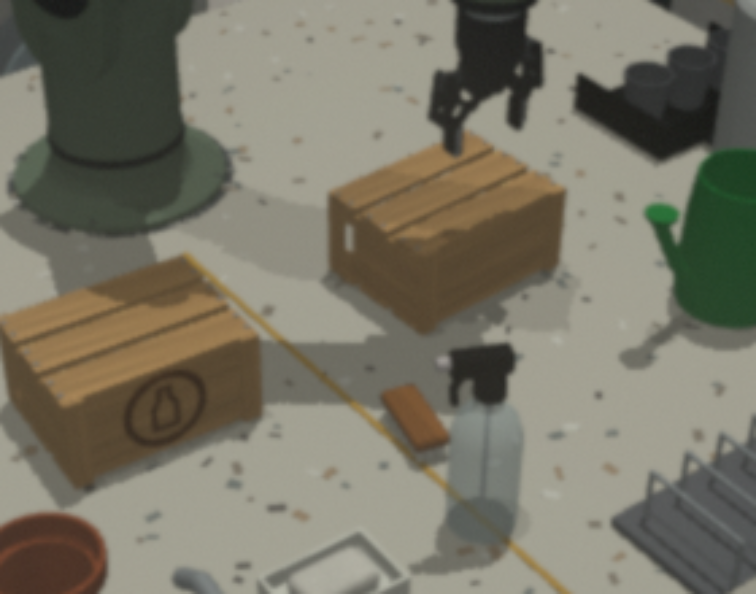

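>>> jog_arm:
  increments:
    - {"wx":0,"wy":0,"wz":0,"x":0,"y":0,"z":-6,"claw":100}
    - {"wx":0,"wy":0,"wz":0,"x":0,"y":0,"z":-12,"claw":100}
    - {"wx":0,"wy":0,"wz":0,"x":0,"y":0,"z":-16,"claw":50}
    - {"wx":0,"wy":0,"wz":0,"x":0,"y":0,"z":-16,"claw":0}

```text
clock: 9.82
position: [0.4727, 0.2075, 0.3597]
tool_rot: [-3.136, 0.002, -1.516]
force: [0.6, 0.3, -0.8]
grip_width: 0.0515
```

```bash
python3 - <<'E'
from h import *
o=st()
grab('top','t6');grab('side','s7')
im=cv2.imread('pics/t6.png');cv2.imwrite('pics/t6c.png',cv2.resize(im[210:360,300:500],None,fx=4,fy=4,interpolation=cv2.INTER_CUBIC))
E
```

```text
t 9.82 [0.4727 0.2075 0.3597] [-3.136e+00  2.000e-03 -1.516e+00] F [ 0.6  0.3 -0.8] g 0.0515
```

View pics/t6c.png

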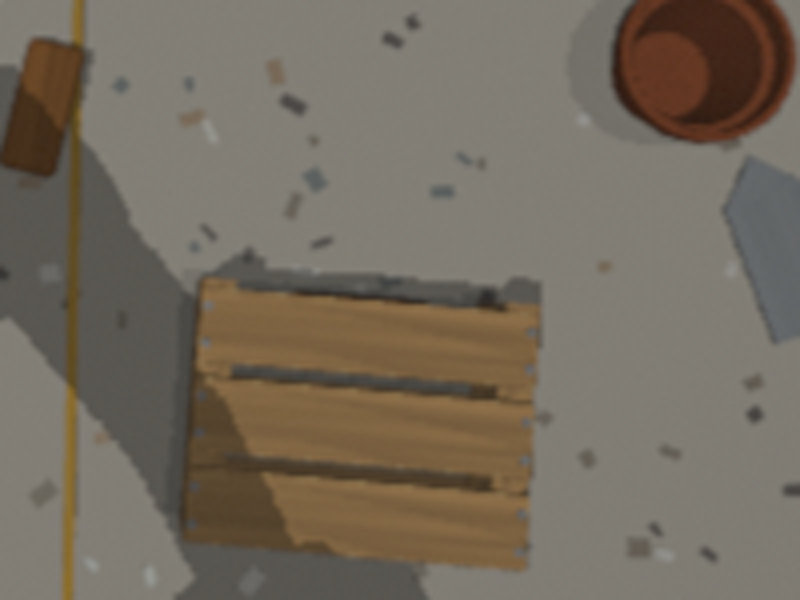

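View pics/t6.png

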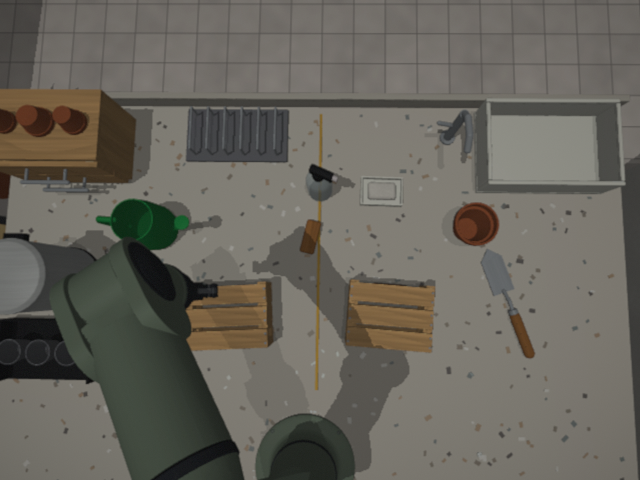

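```bash
python3 - <<'E'
from h import *
d=load('t6');s=load('s7')
c=[(202,279),(541,304),(527,571),(183,542)]
P=np.array([cast(d,300+x/4,210+y/4,.11) for x,y in c]); print(P.round(4).tolist(),'ctr',P.mean(0).round(4))
print('len',[np.linalg.norm(P[i]-P[(i+1)%4]).round(4) for i in range(4)])
v=(P[0]-P[1])+(P[3]-P[2]); print('yaw',np.arctan2(-v[0],v[1]).round(4))
for x,y in[(77,100),(74,250),(71,450),(69,580)]: print('line',cast(d,300+x/4,210+y/4,0).round(4))
for p in P: print(proj(s,p).round(1))
for xx in(.2,.4,.6): print('strip side at y=-.034',proj(s,[xx,-.034,0]).round(1))
# strip mask, side
hsv=cv2.cvtColor(s['pixels'],cv2.COLOR_RGB2HSV)
for n,q in(('top',d),('side',s)):
    hsv=cv2.cvtColor(q['pixels'],cv2.COLOR_RGB2HSV)
    m=cv2.inRange(hsv,(15,140,90),(28,255,255))
    W=[]
    for vv,uu in np.argwhere(m):
        p=cast(q,uu,vv,0)
        if .2<p[0]<1 and abs(p[1]+.034)<.02: W.append(p[:2])
    W=np.array(W);print(n,len(W),np.polyfit(W[:,0],W[:,1],1),W[:,1].mean(), [W[(W[:,0]>a)&(W[:,0]<a+.1),1].mean().round(4) for a in (.25,.35,.45)])
im=cv2.imread('pics/s7.png');cv2.imwrite('pics/s7c.png',cv2.resize(im[150:300,150:350],None,fx=4,fy=4,interpolation=cv2.INTER_CUBIC))
E
```

```text
[[0.5056, -0.1195, 0.11], [0.493, -0.3395, 0.11], [0.3232, -0.3287, 0.11], [0.3371, -0.109, 0.11]] ctr [ 0.4147 -0.2242  0.11  ]
len [np.float64(0.2204), np.float64(0.1701), np.float64(0.2202), np.float64(0.1688)]
yaw -0.0603
line [ 0.6356 -0.0317  0.    ]
line [ 0.5271 -0.0315  0.    ]
line [ 0.3855 -0.0319  0.    ]
line [ 0.2954 -0.0322  0.    ]
[274.5 223.8]
[201.9 251.5]
[176.3 218.3]
[246.  194.2]
strip side at y=-.034 [245.9 194.4]
strip side at y=-.034 [280. 225.]
strip side at y=-.034 [318.9 259.8]
top 384 [ 0.00220265 -0.03066127] -0.0294482816547878 [np.float64(-0.03), np.float64(-0.0305), np.float64(-0.0297)]
side 5 [-0.00133247 -0.02853215] -0.028831155142803922 [np.float64(nan), np.float64(nan), np.float64(nan)]<stdin>:19: RuntimeWarning: Mean of empty slice.
  ret = ret.dtype.type(ret / rcount)
```

View pics/s7c.png

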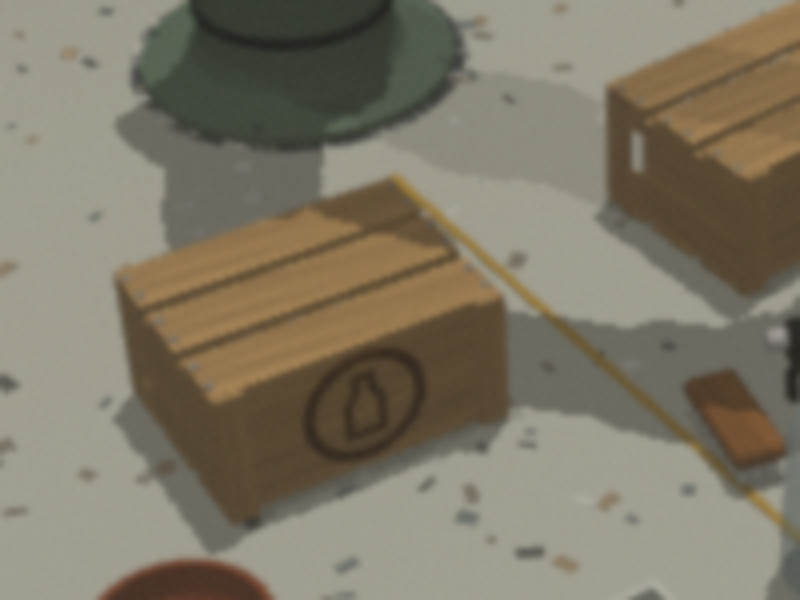

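```bash
python3 - <<'E'
from h import *
o=st()
for p in ([.45,0,.36],[.425,-.405,.36],[.425,-.405,.062]): print(inc(p,0.))
E
```

```text
t 9.93 [0.4717 0.2068 0.3566] [-3.141 -0.    -1.516] F [-0.7  0.  -0.3] g 0.0359
(array([20.53,  3.29, -0.34]), array([ -0. ,  -0. , -86.9]))
(array([60.84,  7.99, -0.33]), array([ -0. ,  -0. , -86.9]))
(array([60.83,  8.02, 29.47]), array([ -0. ,  -0. , -86.9]))
```

>>> jog_arm:
  increments:
    - {"wx":0,"wy":0,"wz":-8.7,"x":6,"y":0.8,"z":-0.3,"claw":100}
    - {"wx":0,"wy":0,"wz":-17.4,"x":12,"y":1.6,"z":-0.3,"claw":100}
    - {"wx":0,"wy":0,"wz":-26,"x":18,"y":2.4,"z":-0.3,"claw":100}
    - {"wx":0,"wy":0,"wz":-34.7,"x":24,"y":3.2,"z":-0.3,"claw":100}
    - {"wx":0,"wy":0,"wz":-43.4,"x":30,"y":4,"z":-0.3,"claw":100}
    - {"wx":0,"wy":0,"wz":-52,"x":36,"y":4.8,"z":-0.3,"claw":100}
    - {"wx":0,"wy":0,"wz":-61,"x":42,"y":5.6,"z":-0.3,"claw":100}
    - {"wx":0,"wy":0,"wz":-69.5,"x":48,"y":6.4,"z":-0.3,"claw":100}
    - {"wx":0,"wy":0,"wz":-78,"x":54,"y":7.2,"z":-0.3,"claw":100}
    - {"wx":0,"wy":0,"wz":-86.9,"x":60,"y":8,"z":-0.3,"claw":100}

```text
clock: 11.18
position: [0.43, -0.3319, 0.3586]
tool_rot: [-3.141, 0.001, -0.007]
force: [0.6, -0.2, -0.1]
grip_width: 0.0853
```

```bash
python3 - <<'E'
from h import *
o=st();print(o['qpos'].round(2))
for p in ([.425,-.405,.36],[.425,-.405,.062]): print(inc(p,0.))
E
```

```text
t 11.18 [ 0.43   -0.3319  0.3586] [-3.141e+00  1.000e-03 -7.000e-03] F [ 0.6 -0.2 -0.1] g 0.0853
[ 0.63  0.28 -0.11  1.64  0.03  1.23  0.51]
(array([-0.45,  7.32, -0.15]), array([-0. ,  0. , -0.4]))
(array([-0.43,  7.34, 29.65]), array([-0. ,  0. , -0.4]))
```

>>> jog_arm:
  increments:
    - {"wx":0,"wy":0,"wz":-0.4,"x":-0.4,"y":5,"z":0,"claw":100}
    - {"wx":0,"wy":0,"wz":-0.4,"x":-0.4,"y":7.3,"z":0,"claw":100}
    - {"wx":0,"wy":0,"wz":-0.4,"x":-0.4,"y":7.3,"z":6,"claw":100}
    - {"wx":0,"wy":0,"wz":-0.4,"x":-0.4,"y":7.3,"z":12,"claw":100}
    - {"wx":0,"wy":0,"wz":-0.4,"x":-0.4,"y":7.3,"z":18,"claw":100}
    - {"wx":0,"wy":0,"wz":-0.4,"x":-0.4,"y":7.3,"z":24,"claw":100}
    - {"wx":0,"wy":0,"wz":-0.4,"x":-0.4,"y":7.3,"z":28,"claw":100}
    - {"wx":0,"wy":0,"wz":-0.4,"x":-0.4,"y":7.3,"z":29.6,"claw":100}
    - {"wx":0,"wy":0,"wz":-0.4,"x":-0.4,"y":7.3,"z":29.6,"claw":100}

```text
clock: 12.3
position: [0.425, -0.4043, 0.0619]
tool_rot: [-3.14, 0.002, 0.0]
force: [0.1, 0.3, 0.8]
grip_width: 0.0854
```

```bash
python3 - <<'E'
from h import *
o=st()
grab('side','s8')
im=cv2.imread('pics/s8.png');cv2.imwrite('pics/s8c.png',cv2.resize(im[100:340,80:340],None,fx=2.5,fy=2.5))
E
```

```text
t 12.3 [ 0.425  -0.4043  0.0619] [-3.14e+00  2.00e-03  0.00e+00] F [0.1 0.3 0.8] g 0.0854
```

View pics/s8c.png

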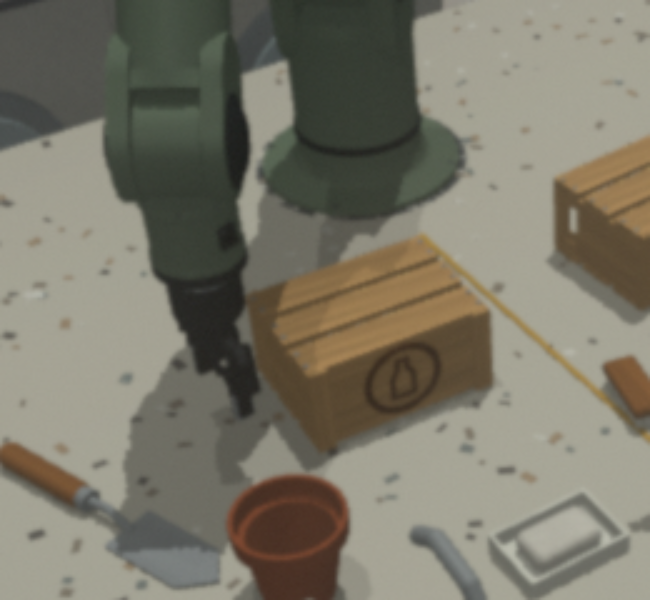

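>>> jog_arm:
  increments:
    - {"wx":0,"wy":0,"wz":0,"x":0,"y":-2.5,"z":0,"claw":100}
    - {"wx":0,"wy":0,"wz":0,"x":0,"y":-4.5,"z":0,"claw":100}
    - {"wx":0,"wy":0,"wz":0,"x":0,"y":-5.5,"z":0,"claw":100}
    - {"wx":0,"wy":0,"wz":0,"x":0,"y":-6.4,"z":0,"claw":100}
    - {"wx":0,"wy":0,"wz":0,"x":0,"y":-7.3,"z":0,"claw":100}
    - {"wx":0,"wy":0,"wz":0,"x":0,"y":-8.2,"z":0,"claw":100}
    - {"wx":0,"wy":0,"wz":0,"x":0,"y":-9.2,"z":0,"claw":100}
    - {"wx":0,"wy":0,"wz":0,"x":0,"y":-10.2,"z":0,"claw":100}
    - {"wx":0,"wy":0,"wz":0,"x":0,"y":-11,"z":0,"claw":100}
    - {"wx":0,"wy":0,"wz":0,"x":0,"y":-11.5,"z":0,"claw":100}

```text
clock: 13.6
position: [0.4254, -0.2892, 0.0631]
tool_rot: [-3.141, 0.001, 0.001]
force: [0.2, -4.5, 1.9]
grip_width: 0.0852
```

```bash
python3 - <<'E'
from h import *
o=st()
grab('top','t9');grab('side','s9')
im=cv2.imread('pics/t9.png');cv2.imwrite('pics/t9c.png',cv2.resize(im[210:360,290:490],None,fx=4,fy=4,interpolation=cv2.INTER_CUBIC))
im=cv2.imread('pics/s9.png');cv2.imwrite('pics/s9c.png',cv2.resize(im[150:300,150:350],None,fx=4,fy=4,interpolation=cv2.INTER_CUBIC))
E
```

```text
t 13.6 [ 0.4254 -0.2892  0.0631] [-3.141e+00  1.000e-03  1.000e-03] F [ 0.2 -4.5  1.9] g 0.0852
```

View pics/t9c.png

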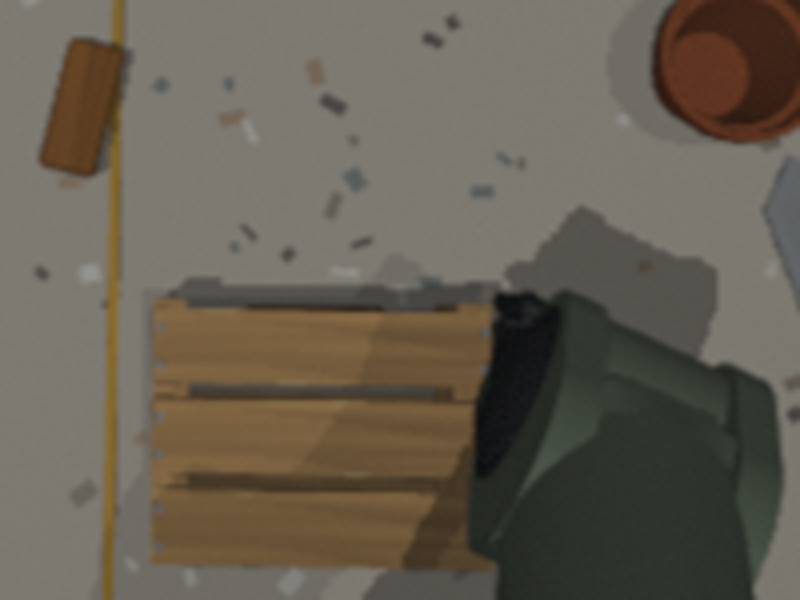

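View pics/s9c.png

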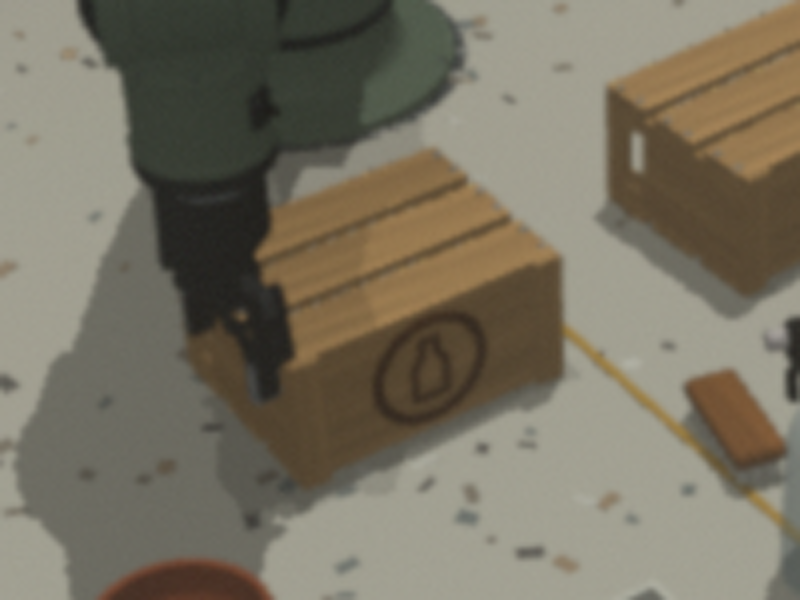

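```bash
python3 - <<'E'
from h import *
d=load('t9');s=load('s9')
f=lambda x,y,z:cast(d,290+x/4,210+y/4,z).round(4)
print([f(*p,.11) for p in((154,298),(151,565),(495,302))],[f(*p,0) for p in((117.5,100),(114,300),(108.5,560))])
# side: bottom left-far corner at crop (560,378)
print(cast(s,150+560/4,150+378/4,0), cast(s,150+562/4,150+258/4,.11),'strip pt',cast(s,150+600/4,150+356/4,0), cast(s,150+700/4,150+442/4,0))
E
```

```text
[array([ 0.4923, -0.0622,  0.11  ]), array([ 0.3217, -0.063 ,  0.11  ]), array([ 0.4933, -0.2839,  0.11  ])] [array([ 0.6356, -0.032 ,  0.    ]), array([ 0.4913, -0.0321,  0.    ]), array([ 0.3092, -0.0316,  0.    ])]
[ 0.49504024 -0.06231602  0.        ] [ 0.49616558 -0.05881787  0.11      ] strip pt [ 0.49138447 -0.02360372  0.        ] [ 0.61284593 -0.02173145  0.        ]
```

```bash
python3 - <<'E'
from h import *
for n in('side0','s9','top0','t9'):
    q=load(n); px=q['pixels'].astype(int)
    sat=(px[...,0]-px[...,2])
    row=[]
    for x in (.25,.3,.4,.45,.52,.56,.85,.9,.95):
        # sample profile across y
        ys=np.arange(-.06,.0,.001); v=[]
        for y in ys:
            u=proj(q,[x,y,0]); v.append(cv2.getRectSubPix(np.clip(sat,0,255).astype(np.float32),(1,1),(float(u[0]),float(u[1])))[0,0])
        v=np.array(v); w=np.clip(v-np.median(v)-12,0,None); row.append((x,round(float((w*ys).sum()/w.sum()),4) if w.sum()>0 else None,int(v.max()-np.median(v))))
    print(n,row)
E
```

```text
side0 [(0.25, -0.0258, 53), (0.3, -0.0258, 49), (0.4, -0.0102, 30), (0.45, None, 2), (0.52, -0.0257, 55), (0.56, -0.0257, 58), (0.85, -0.0262, 59), (0.9, -0.026, 60), (0.95, -0.0263, 62)]
s9 [(0.25, None, 1), (0.3, None, 1), (0.4, None, 1), (0.45, -0.0265, 37), (0.52, -0.0257, 56), (0.56, -0.0257, 56), (0.85, -0.0262, 58), (0.9, -0.0259, 59), (0.95, -0.0263, 62)]
top0 [(0.25, -0.0302, 71), (0.3, -0.0301, 70), (0.4, -0.0299, 68), (0.45, -0.0298, 71), (0.52, -0.0299, 71), (0.56, -0.0298, 68), (0.85, -0.0296, 65), (0.9, -0.0296, 62), (0.95, -0.0295, 60)]
t9 [(0.25, -0.0302, 65), (0.3, -0.0301, 64), (0.4, -0.0313, 70), (0.45, -0.0303, 75), (0.52, -0.0299, 75), (0.56, -0.0298, 70), (0.85, -0.0296, 68), (0.9, -0.0296, 65), (0.95, -0.0295, 62)]
```

>>> jog_arm:
  increments:
    - {"wx":0,"wy":0,"wz":0,"x":0,"y":-0.8,"z":0,"claw":100}
    - {"wx":0,"wy":0,"wz":0,"x":0,"y":-1.6,"z":0,"claw":100}
    - {"wx":0,"wy":0,"wz":0,"x":0,"y":-2.3,"z":0,"claw":100}
    - {"wx":0,"wy":0,"wz":0,"x":0,"y":-2.7,"z":0,"claw":100}
    - {"wx":0,"wy":0,"wz":0,"x":0,"y":-2.7,"z":0,"claw":100}

```text
clock: 14.32
position: [0.4254, -0.2613, 0.063]
tool_rot: [-3.14, 0.001, 0.002]
force: [0.3, 0.0, 0.3]
grip_width: 0.0856
```

```bash
python3 - <<'E'
from h import *
o=st()
grab('top','t10');grab('side','s10')
im=cv2.imread('pics/t10.png');cv2.imwrite('pics/t10c.png',cv2.resize(im[260:360,305:355],None,fx=6,fy=6,interpolation=cv2.INTER_CUBIC))
im=cv2.imread('pics/s10.png');cv2.imwrite('pics/s10c.png',cv2.resize(im[160:270,220:350],None,fx=5,fy=5,interpolation=cv2.INTER_CUBIC))
E
```

```text
t 14.32 [ 0.4254 -0.2613  0.063 ] [-3.14e+00  1.00e-03  2.00e-03] F [0.3 0.  0.3] g 0.0856
```

View pics/t10c.png

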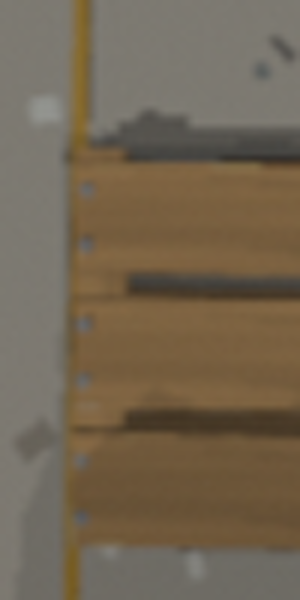

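View pics/s10c.png

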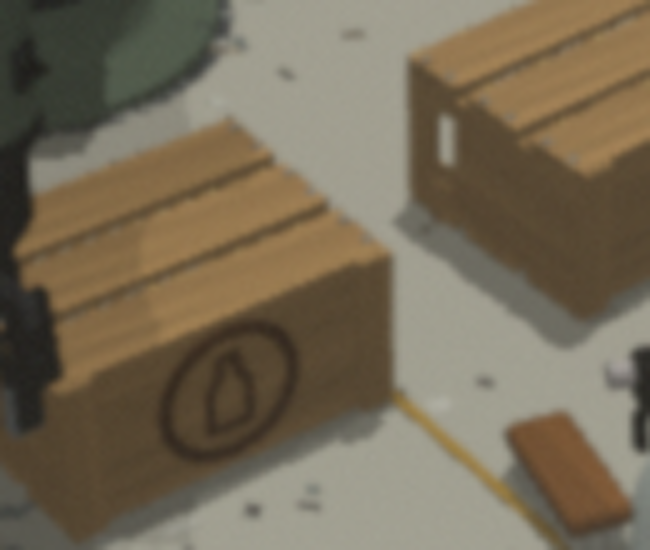

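```bash
python3 - <<'E'
from h import *
d=load('t10');s=load('s10')
f=lambda x,y,z:cast(d,305+(x+.5)/6-.5,260+(y+.5)/6-.5,z).round(4)
print('end top edge',f(70,165,.11),f(67,530,.11),'strip',f(82,60,0),f(71.5,575,0))
g=lambda x,y,z:cast(s,220+(x+.5)/5-.5,160+(y+.5)/5-.5,z).round(4)
print('side bottom corner',g(391,404,0),'top',g(391,254,.11),g(232,120,.11),'strip',g(400,397,0),g(470,460,0))
E
```

```text
end top edge [ 0.4851 -0.0303  0.11  ] [ 0.3295 -0.032   0.11  ] strip [ 0.5354 -0.0306  0.    ] [ 0.2942 -0.0301  0.    ]
side bottom corner [ 0.4929 -0.0327  0.    ] top [ 0.4923 -0.0308  0.11  ] [ 0.3246 -0.0308  0.11  ] strip [ 0.4907 -0.0246  0.    ] [ 0.562 -0.025  0.   ]
```

>>> jog_arm:
  increments:
    - {"wx":0,"wy":0,"wz":0,"x":0,"y":1.5,"z":0,"claw":100}
    - {"wx":0,"wy":0,"wz":0,"x":0,"y":5,"z":0,"claw":100}
    - {"wx":0,"wy":0,"wz":0,"x":0,"y":9,"z":0,"claw":100}
    - {"wx":0,"wy":0,"wz":0,"x":0,"y":11,"z":-4,"claw":100}
    - {"wx":0,"wy":0,"wz":0,"x":0,"y":12,"z":-10,"claw":100}
    - {"wx":0,"wy":0,"wz":0,"x":0,"y":14,"z":-16,"claw":100}
    - {"wx":0,"wy":0,"wz":0,"x":0,"y":20,"z":-20,"claw":100}
    - {"wx":0,"wy":0,"wz":0,"x":-4,"y":24,"z":-20,"claw":100}
    - {"wx":0,"wy":0,"wz":0,"x":-8,"y":27,"z":-20,"claw":100}
    - {"wx":0,"wy":0,"wz":0,"x":-8,"y":27,"z":-20,"claw":100}

```text
clock: 15.68
position: [0.3408, -0.5358, 0.2626]
tool_rot: [-3.141, 0.003, -0.006]
force: [0.9, -0.9, 0.2]
grip_width: 0.0855
```

```bash
python3 - <<'E'
from h import *
o=st()
grab('top','t11');grab('side','s11')
im=cv2.imread('pics/t11.png');cv2.imwrite('pics/t11c.png',cv2.resize(im[200:360,250:450],None,fx=4,fy=3.75,interpolation=cv2.INTER_CUBIC))
E
```

```text
t 15.68 [ 0.3408 -0.5358  0.2626] [-3.141e+00  3.000e-03 -6.000e-03] F [ 0.9 -0.9  0.2] g 0.0855
```

View pics/t11.png

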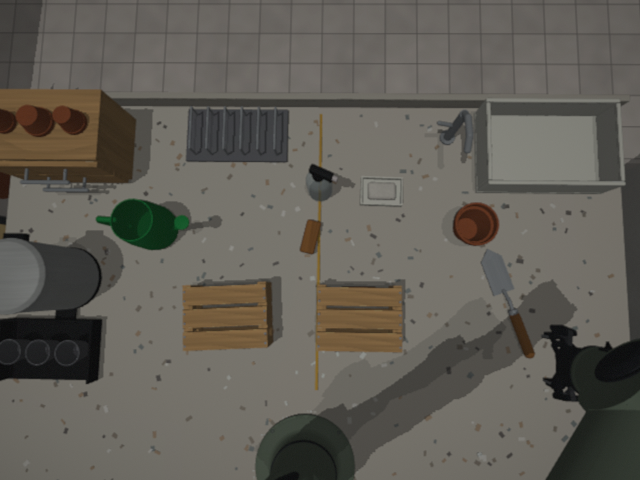

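View pics/s11.png

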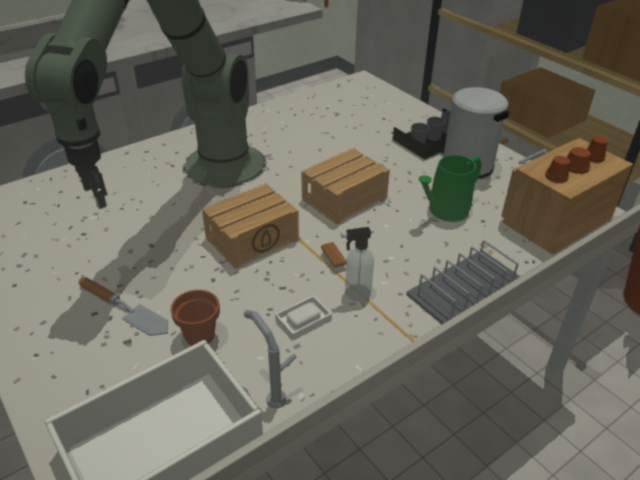

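View pics/t11c.png

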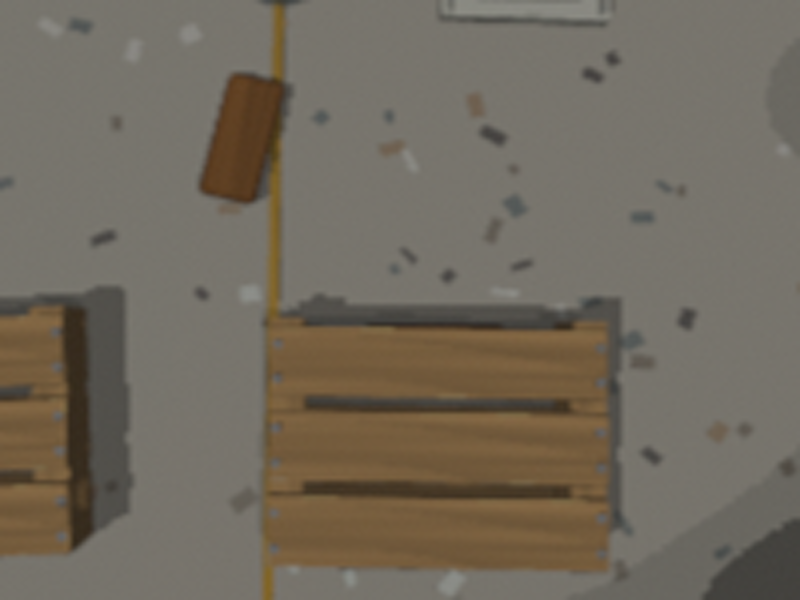

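```bash
python3 - <<'E'
from h import *
d=load('t11')
f=lambda x,y:cast(d,250+(x+.5)/4-.5,200+(y+.5)/3.75-.5,.11)
P=np.array([f(*q) for q in((267,319),(609,322),(608,571),(265,568))]);print(P.round(4).tolist())
v=(P[0]-P[1])+(P[3]-P[2]); print('yaw',np.arctan2(-v[0],v[1]).round(4),P.mean(0))
E
```

```text
[[0.4913, -0.0305, 0.11], [0.4928, -0.2531, 0.11], [0.3238, -0.252, 0.11], [0.3215, -0.0324, 0.11]]
yaw 0.0087 [ 0.40734243 -0.14203722  0.11      ]
```

```bash
python3 - <<'E'
from h import *
print(bot.job_done()); st()
E
```

```text
the job is handed in; nothing more can be done
None
the job is handed in; nothing more can be done
```

I tipped both crates towards the robot onto their long sides. The right-hand one has the stamp, so I pushed it sideways with the open fingers until its end reached the brass strip. I left the other crate lying where it fell and handed the job in at about 16 s of the 72 s allowed.

**Position at the strip:** the two cameras disagree by about 5 mm. In the top view the crate's end is about 1 mm short of the strip's centre line; in the side view it is about 6 mm short. Together these put the end about at the strip's near edge (the edge is 4 mm from the centre line), and I left it there.

**Squareness:** the crate is turned about 0.009 rad (0.5°) from square in the top view, which is close to what that measurement can resolve.

**Other objects:** in the last pictures none of the bystanders looks moved. I only compared them by eye with the first pictures. The gripper had pulled well clear before hand-in. The force readings I took were all under 5 N.

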